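# Take the left-hand burr nut off the coffee grinder

### The arm

A 7-joint arm with a two-finger parallel gripper is mounted at the origin on the work surface. World frame = base frame: x ahead of the robot, y to its left, z up, the work surface at z = 0. Lengths are in m, angles in rad, forces in N, time in s.
With the tool pointing down it reaches from about 0.4 to 0.875 m from the base axis. Payload 19.3 kg.
Tool frame: the origin (TCP) lies between the finger pads; the fingertips stand 19 mm ahead of it and the grasp point (between the pads) is the TCP; z points along the fingers, y is the direction in which the jaws open and shut (so a half turn about z gives the same grasp; the last joint's range is limited). The gripper opens to 85 mm and grips with 20 to 120 N. Pads are 22 mm wide; open, the fingers measure 114 mm over their backs; the gripper's body (76 mm by 85 mm) begins 54 mm behind the grasp point. The pads swing forward as they close: fully open they stand 13 mm farther back than shut.
Start: joints at [-0.07, 0.521, -0.036, 1.599, 0.021, 1.021, -0.113], TCP at [0.625, -0, 0.25] pointing down, gripper open.
Joint ranges: [-2.91, 2.91], [-0.3, 2.13], [-1.5, 1.42], [0.17, 2.43], [-1.26, 4.41], [0.16, 1.93], [-2.52, 2.52]. Speed limits (rad/s): [1.89, 1.89, 2.39, 2.39, 3.01, 3.01, 3.01].

### API

Orientations are given as [roll, pitch, yaw] about the fixed x, y, z axes, in that order (R = Rz(yaw) Ry(pitch) Rx(roll)).
In Python, from workcell import status, imaging, bot gives the robot as it stands.
- The arm moves only by the shell command python3 -m handwheel 'ROWS' [FORCE]. ROWS is JSON, a list of rows, each an object with "offset": the shift along the tool's x, y, z in mm, a list of three; "rot": the turn, a rotation vector about the tool's x, y, z in degrees, a list of three; "claw": the opening, from -1 (shut) to 1 (fully open). A call has 1 to 12 rows; each row shifts and turns the commanded pose from where the row before left it, along the tool's axes as they then stand; what a row does not reach is not made up. A row lasts 1/10 s, in which the tool goes at most 50 mm and 8.59 degrees, less where a joint would pass 70% of its speed; a pose out of reach is approached as far as the arm can. A call is refused whole if a number of a shift passes 50 or a number of a turn 8.59, either way. A call with a gripper value outside its range is refused whole. The fingers move at their own pace and stop on an object; FORCE is the grip in N (left out, the last holds). Time passes only in rows, so rows that do not move let the fingers close. It gives the time, the measured TCP pose, the force and the opening at its end, in the units of the state.
- status.observe(): the state, without advancing time (a new reading comes with each control period).
- imaging.grab_frame(name): name is "scene" or "side" or "wrist"; returns a dict with "color" (400x640x3 uint8, red, green, blue), "range_z" (400x640 float32, m along the optical axis (not along the pixel's ray), 0 where there is no reading), "fx", "fy", "cx", "cy" (pixels), "camera_from_world" (4x4, takes a point from world to camera coordinates). Camera axes: x right, y down, z forward; pixel columns grow to the right and rows downward; lengths in m; the calibration is good to about 2 mm. A picture is of the moment at which its call begins.
- bot.job_done(): hands the job in, once; it reports no verdict.
Trained networks look in the newest picture that a camera, given by its name, has taken for a name from the list of things; names that differ only in an ending like _2 or _b are one class to them, and where a whole thing is asked for, a point or a joint stands for the part that bears it (a point fixed in the world has none). Each returns a list of dicts, best first, with "conf" (0 to 1); they miss things now and then, are a little off and sometimes report something else, mostly with a low value. They report only what shows in the picture. A call takes as long as a camera call. They do not tell look-alikes from the thing itself.
- imaging.regions_of(thing, camera): "region" (400x640 bool, what is visible of it) and "box" ([centre column, centre row, width, height] in pixels, round what is visible of it).
- imaging.mark_of(thing, camera): "uv" ([column, row] in pixels: a listed point, or the origin of a listed thing).
The state is a dict: "clock": time; "qpos": joint angles; "qd": joint speeds; "joint_efforts": joint torques, N m; "position": TCP position; "tool_rot": TCP orientation; "force": force on the tool from outside, world axes, zero at the start; "moment": the same for the moment, N m; "grip_width": finger opening in m.
Only numpy, scipy, OpenCV 4.12 (cv2) and the standard library are available. Lean on these libraries where they do the work, as an engineer would, in place of code of your own. Each camera call takes 0.05 s, during which the arm holds its last target.

### The job

Unscrew the brass burr nut from the black coffee grinder and put it in the red bowl, leaving the bowl upright. It has a left-hand (reverse) thread, so it loosens clockwise seen from above. Do not touch the look-alike steel nut on the white chopper.

Things in the scene. Friction and masses are not known exactly. Their poses are not given: they have to be found in the camera images.
- burr_nut: Loose brass nut, 160 g, on the grinder. Origin: centre of underside, z up. Flange 42 mm wide, 7 thick, two ears along x (62 mm over them); hub to 18 mm height; finger bar to grip from above: 52 mm along x, 12 along y, 18 to 54 mm above origin. Clockwise from above (-z) it is free of the grinder's lips after 55 degrees, then lifts off; stop at 105: turn about 72. Stop 3-10 degrees counterclockwise.
- grinder: Low black coffee grinder, hopper off, fixed, left or right of the bowl: 120 mm diameter, steel deck 118 mm high. Origin: centre of underside, z up. The nut sits on the deck on its axis, x axes within 3 degrees, ears under two lips (2.5 mm up-down, 3 mm sideways play; turns easily without rising). The dark steel collar (80 mm across) and lips rise 14.5 mm above the deck.
- bowl: Red plastic bowl, loose, 220 g, 160 mm across the rim, 55 mm high, inner floor about 5 mm above the console. Origin: centre of its underside. Stands between the two machines.
- steel_nut: Look-alike steel nut, same size and shape as the brass one, on the fixed white chopper (120 mm diameter, deck 118 mm high) on the other side of the bowl. Origin: centre of its underside. Ordinary thread; to be left alone, not touched.
There are look-alikes about, which are no part of the job. What is meant by the burr_nut is not blue, green or turquoise, and is the smaller of those in its own colour.

How it is judged:
On the way:
1. the brass nut is turned at least 45 degrees on the grinder, still down in its seat (angle between the x axis of burr_nut and the x axis of grinder, either way round above 0.785 rad and z of burr_nut in the frame of grinder below 0.128 m and horizontal distance between burr_nut and grinder below 0.012 m), for 0.1 s.
At the end, for the whole second after the job is handed in: The brass nut lies released and at rest inside the red bowl (its origin within 70 mm of the bowl's axis and below 60 mm height, resting on the bowl), and the bowl stands on the console, upright within 10 degrees (horizontal distance between burr_nut and bowl below 0.07 m and height (world z) of burr_nut below 0.06 m and contact force between burr_nut and bowl above 0.3 N and contact force between burr_nut and the fingers below 0.1 N and linear speed of each of burr_nut, bowl below 0.03 m/s and angle between bowl's own z axis and vertical below 0.17 rad and height (world z) of bowl below 0.015 m); the robot touches nothing.
It fails at once if the steel nut on the white chopper is touched (more than 3 N) (contact force between steel_nut and anything else above 3 N).
It also fails if it takes over 42 s, if anything falls off the work surface, if the arm or the gripper's body presses on something with over 40 N, if the wrist force passes 120 N, or if a joint passes its speed limit or range.

## Working session

There is one attempt and no reset: what is moved stays moved. The work goes in short steps, Python scripts to look and compute and a shell command to move; the robot and the scene stay as the last step left them, time stands still between calls to the robot, and variables do not carry over. Pictures are saved under pics/ and viewed, and the job is handed in when it is done.

```bash
mkdir -p pics; ls
python3 - <<'E'
from workcell import status, imaging, bot
import cv2
s=status.observe(); print(s)
for n in ["scene","side","wrist"]:
    f=imaging.grab_frame(n); cv2.imwrite(f"pics/{n}0.png",f["color"][:,:,::-1])
    print(n,f["fx"],f["cx"],f["cy"],f["camera_from_world"].round(3).tolist())
    for t in ["burr_nut","steel_nut","grinder","bowl"]:
        print(t,[(r["conf"],[round(float(v)) for v in r["uv"]]) for r in imaging.mark_of(t,n)], [(round(r["conf"],2),[round(float(v)) for v in r["box"]]) for r in imaging.regions_of(t,n)])
E
```

```text
pics
{'clock': 0.0, 'qpos': array([-0.07023706,  0.52200001, -0.03636176,  1.60001404,  0.02116651,
        1.02110351, -0.1128026 ]), 'qd': array([ 0.00224574,  0.00027104, -0.00055616, -0.00025132,  0.00025174,
       -0.00029295,  0.00130368]), 'joint_efforts': array([-4.24098413e-03, -9.27110124e+01,  1.97758444e+00, -3.69928443e+01,
        1.76317629e-02,  8.19846697e-03, -6.58496788e-05]), 'position': array([6.24675921e-01, 1.55324391e-05, 2.49731896e-01]), 'tool_rot': array([-3.14045130e+00,  3.65919881e-05,  1.57083323e+00]), 'force': array([ 0.32439823, -0.34101881, -0.4786212 ]), 'moment': array([-0.01442905,  0.00263934, -0.00933597]), 'grip_width': 0.08542805902017607}
scene 405.44374541884 320.64155953368765 204.4301522828071 [[0.491, 0.871, -0.019, -0.166], [0.633, -0.372, -0.679, -0.245], [-0.599, 0.321, -0.734, 1.41], [0.0, 0.0, 0.0, 1.0]]
burr_nut [(0.95, [198, 268]), (0.9, [253, 224]), (0.82, [208, 304]), (0.67, [433, 156]), (0.63, [260, 241]), (0.57, [231, 330]), (0.2, [353, 248])] [(0.83, [255, 236, 17, 35]), (0.8, [232, 326, 28, 31]), (0.75, [207, 300, 26, 25]),
[... 446 characters left out ...]
.0, 0.0, 0.0, 1.0]]
burr_nut [(0.97, [254, 240]), (0.93, [233, 241]), (0.65, [207, 318]), (0.6, [244, 335])] [(0.91, [204, 313, 30, 30]), (0.87, [244, 328, 21, 39]), (0.81, [180, 278, 43, 44]), (0.68, [253, 232, 25, 29]), (0.63, [229, 231, 26, 35])]
steel_nut [] []
grinder [] [(0.6, [257, 266, 57, 75])]
bowl [(0.72, [349, 243])] [(0.76, [349, 230, 63, 47])]
wrist 327.70720510909774 319.5882748002426 197.46908900266598 [[1.0, 0.0, 0.0, -0.625], [0.0, -0.956, 0.294, -0.039], [0.0, -0.294, -0.956, 0.378], [0.0, 0.0, 0.0, 1.0]]
burr_nut [(0.9, [111, 327])] [(0.83, [115, 313, 37, 27])]
steel_nut [] []
grinder [] [(0.56, [241, 346, 68, 62])]
bowl [(0.83, [260, 174])] [(0.82, [250, 185, 154, 152])]
```

View pics/scene0.png

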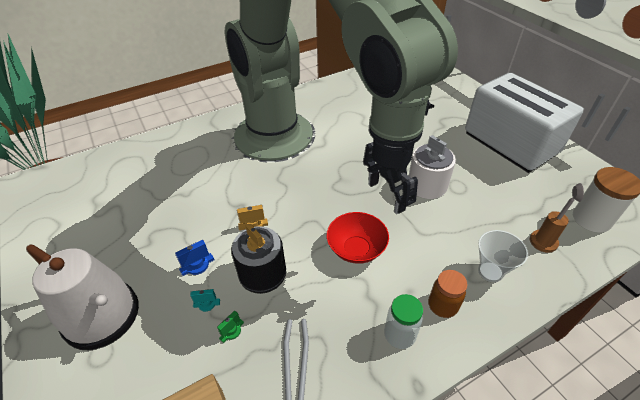

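View pics/side0.png

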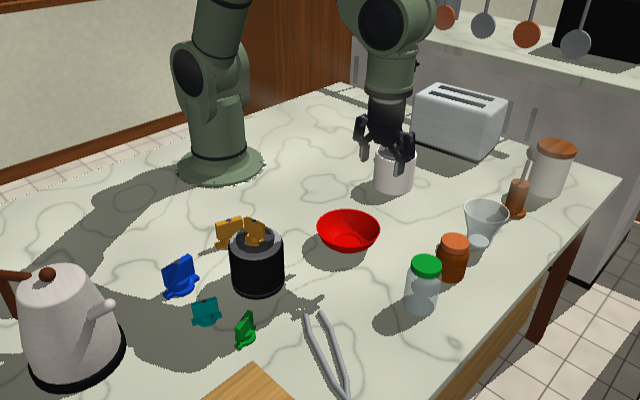

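View pics/wrist0.png

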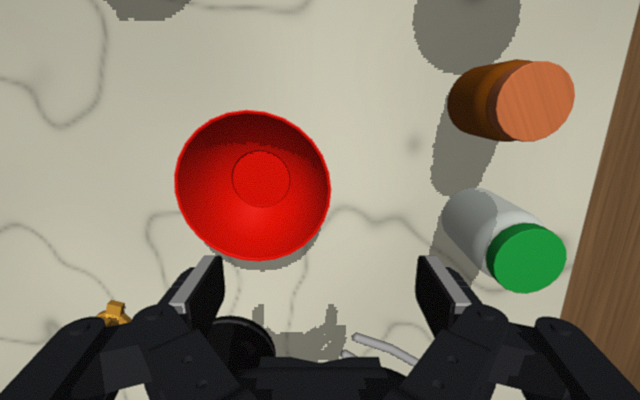

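The scene and side views show the black grinder at about (258,258) and (257,266), with a brass nut on top. A larger brass look-alike stands on the counter behind it at (252,216) in the scene view. The white chopper is under the gripper at about (432,170). The red bowl is at (358,240). Next I measure positions from depth.

```bash
cat > h.py <<'E'
from workcell import status, imaging, bot
import cv2, numpy as np
def cloud(f):
    d=f["range_z"]; v,u=np.mgrid[:400,:640]
    P=np.stack([(u-f["cx"])/f["fx"]*d,(v-f["cy"])/f["fy"]*d,d],-1)
    T=np.linalg.inv(f["camera_from_world"])
    W=P@T[:3,:3].T+T[:3,3]; W[d==0]=np.nan
    return W
def hsv(f): return cv2.cvtColor(f["color"],cv2.COLOR_RGB2HSV)
def brass(f):
    h=hsv(f).astype(int); return (h[...,0]>12)&(h[...,0]<26)&(h[...,1]>130)&(h[...,2]>60)
E
python3 - <<'E'
from h import *
for n in ["scene","side"]:
    f=imaging.grab_frame(n); W=cloud(f); m=brass(f)&np.isfinite(W[...,0])
    x0,y0=(258,240) if n=="scene" else (250,240)
    mm=np.zeros_like(m); mm[y0-50:y0+50,x0-55:x0+50]=1
    m&=mm
    g=m&(W[...,2]>.112)
    p=W[g]; print(n,"brass high",len(p),p.mean(0).round(4),p.min(0).round(3),p.max(0).round(3))
    top=p[p[:,2]>p[:,2].max()-.006]; r=cv2.minAreaRect((top[:,:2]*1000).astype(np.float32)); print("top rect",r,top[:,2].mean())
    q=W[m&(W[...,2]<.1)]; print("brass low",len(q),q.mean(0).round(3),q.min(0).round(3),q.max(0).round(3))
    h=hsv(f).astype(int); red=((h[...,0]<5)|(h[...,0]>175))&(h[...,1]>180)&np.isfinite(W[...,0])
    for r in imaging.regions_of("bowl",n)[:1]: b=W[red&r["region"]]
    rim=b[b[:,2]>b[:,2].max()-.006]; (c,rad)=cv2.minEnclosingCircle((rim[:,:2]*1000).astype(np.float32)); print("bowl",c,rad,b[:,2].max(),b[:,2].min())
    # grinder: collar top points & deck body
    sub=W[y0-40:y0+60,x0-60:x0+60]; nb=~m[y0-40:y0+60,x0-60:x0+60]
    z=sub[...,2]
    for lo,hi in((.02,.1),(.115,.121),(.127,.14)):
        k=nb&(z>lo)&(z<hi); p=sub[k]; 
        if len(p)>5: print(lo,len(p),cv2.minEnclosingCircle((p[:,:2]*1000).astype(np.float32)),p.min(0).round(3),p.max(0).round(3))
    c=f["color"][y0-60:y0+60,x0-80:x0+80,::-1]; cv2.imwrite(f"pics/{n}1.png",cv2.resize(c,None,fx=5,fy=5,interpolation=cv2.INTER_CUBIC))
E
```

```text
scene brass high 307 [ 0.5101 -0.2664  0.1491] [ 0.478 -0.283  0.12 ] [ 0.532 -0.244  0.174]
top rect ((504.36859130859375, -263.4792175292969), (52.01973342895508, 12.005189895629883), 10.779987335205078) 0.17114763800853963
brass low 492 [ 0.353 -0.222  0.042] [ 0.33  -0.262 -0.001] [ 0.369 -0.183  0.074]
bowl (558.18310546875, -15.123798370361328) 80.03746032714844 0.058145807342104394 -2.9519329945104644e-05
0.02 1306 ((438.568603515625, -308.5198974609375), 141.58883666992188) [ 0.335 -0.426  0.02 ] [ 0.566 -0.191  0.1  ]
0.115 681 ((505.4231872558594, -263.10357666015625), 56.88005828857422) [ 0.449 -0.319  0.115] [ 0.562 -0.208  0.121]
0.127 384 ((505.1733703613281, -262.7698669433594), 42.10142517089844) [ 0.466 -0.304  0.127] [ 0.547 -0.222  0.139]
side brass high 474 [ 0.5085 -0.2686  0.1481] [ 0.451 -0.293  0.117] [ 0.535 -0.25   0.175]
top rect ((506.33074951171875, -264.7716064453125), (50.08786392211914, 10.943655014038086), 10.843667030334473) 0.1719138161933482
brass low 543 [ 0.351 -0.232  0.044] [ 0.331 -0.263 -0.002] [ 0.366 -0.192  0.075]
bowl (559.2026977539062, -16.66684913635254) 80.1124038696289 0.059364988441659605 0.0016952293730786439
0.02 1610 ((434.11663818359375, -297.8692321777344), 139.6012420654297) [ 0.33  -0.414  0.02 ] [ 0.566 -0.187  0.1  ]
0.115 534 ((507.00921630859375, -265.4437561035156), 58.49955368041992) [ 0.451 -0.32   0.115] [ 0.564 -0.207  0.121]
0.127 355 ((505.6199035644531, -264.3260498046875), 41.83213806152344) [ 0.464 -0.304  0.127] [ 0.546 -0.223  0.138]
```

```bash
python3 -m handwheel '[{"offset":[-22,-10,0],"rot":[0,0,0],"claw":1},{"offset":[-22,-10,0],"rot":[0,0,0],"claw":1},{"offset":[-22,-10,0],"rot":[0,0,0],"claw":1},{"offset":[-22,-10,0],"rot":[0,0,0],"claw":1},{"offset":[-22,-10,0],"rot":[0,0,0],"claw":1},{"offset":[-22,-10,0],"rot":[0,0,0],"claw":1},{"offset":[-22,-10,0],"rot":[0,0,0],"claw":1},{"offset":[-22,-10,0],"rot":[0,0,0],"claw":1},{"offset":[-22,-10,0],"rot":[0,0,0],"claw":1},{"offset":[-22,-10,0],"rot":[0,0,0],"claw":1},{"offset":[-22,-10,0],"rot":[0,0,0],"claw":1},{"offset":[-22,-10,0],"rot":[0,0,0],"claw":1}]' 60
```

```text
clock: 2.75
position: [0.5045, -0.2649, 0.2504]
tool_rot: [3.141, 0.0, 1.571]
force: [0.4, -0.5, 0.9]
grip_width: 0.0854
```

View pics/scene1.png

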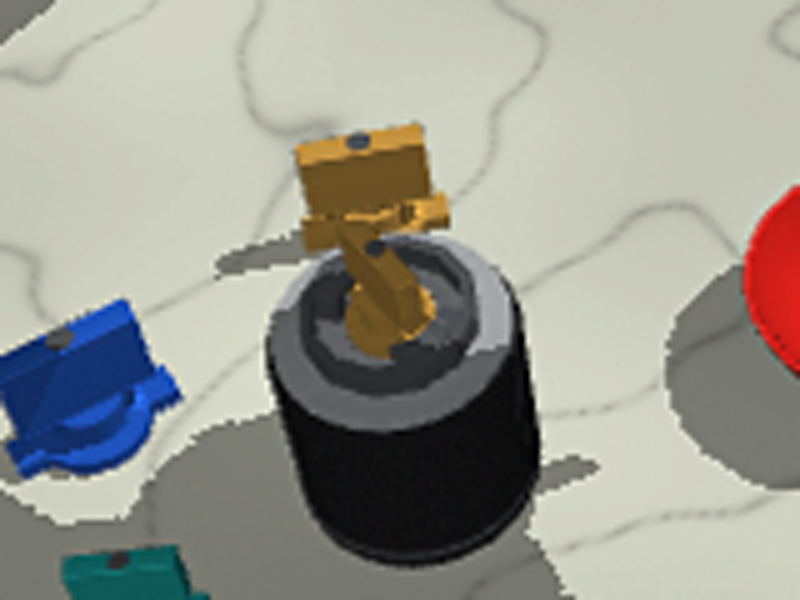

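View pics/side1.png

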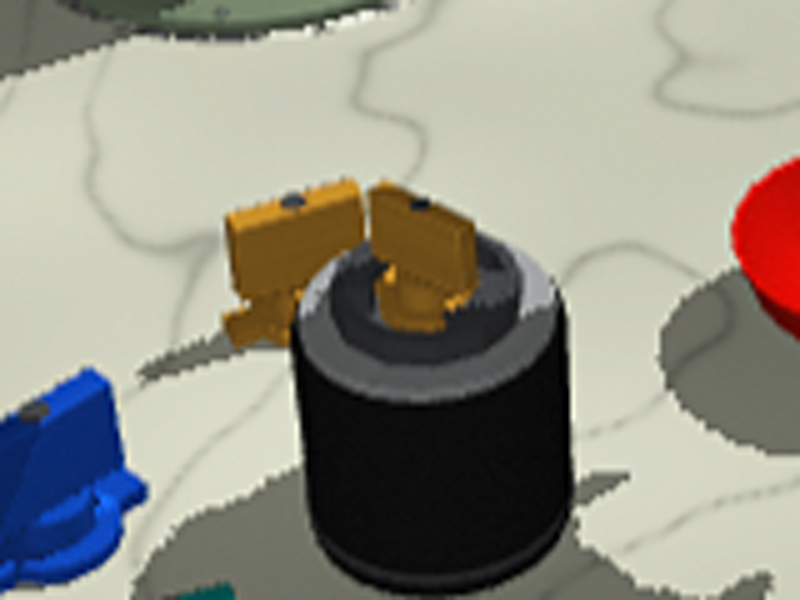

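The nut's bar runs to the lower right at about +11° from world x in both crops. The other brass piece is larger and stands behind it on the counter. I now turn the jaws across the bar.

```bash
python3 -m handwheel '[{"offset":[0,0,0],"rot":[0,0,7.9],"claw":1},{"offset":[0,0,0],"rot":[0,0,7.9],"claw":1},{"offset":[0,0,0],"rot":[0,0,7.9],"claw":1},{"offset":[0,0,0],"rot":[0,0,7.9],"claw":1},{"offset":[0,0,0],"rot":[0,0,7.9],"claw":1},{"offset":[0,0,0],"rot":[0,0,7.9],"claw":1},{"offset":[0,0,0],"rot":[0,0,7.9],"claw":1},{"offset":[0,0,0],"rot":[0,0,7.9],"claw":1},{"offset":[0,0,0],"rot":[0,0,7.9],"claw":1},{"offset":[0,0,0],"rot":[0,0,7.9],"claw":1},{"offset":[0,0,0],"rot":[0,0,0],"claw":1}]'
python3 - <<'E'
from h import *
s=status.observe(); print(s["qpos"].round(2),s["position"],s["tool_rot"])
f=imaging.grab_frame("wrist"); cv2.imwrite("pics/wrist2.png",f["color"][:,:,::-1])
W=cloud(f); m=brass(f)&(W[...,2]>.165)&(W[...,2]<.185)
p=W[m]; print(len(p), p.mean(0) if len(p) else 0)
if len(p)>20:
    p=p[p[:,2]>np.percentile(p[:,2],50)-.004]; r=cv2.minAreaRect((p[:,:2]*1000).astype(np.float32)); print(r,cv2.boxPoints(r).round(1).tolist(),np.median(p[:,2]))
E
```

```text
clock: 3.85
position: [0.5051, -0.2638, 0.2503]
tool_rot: [3.141, 0.0, 0.19]
force: [-0.2, 0.4, 0.0]
grip_width: 0.0852
[ 0.13  0.45  0.35  1.76 -0.18  0.96 -0.83] [ 0.50507596 -0.26381143  0.2502582 ] [3.14148669e+00 2.02532729e-04 1.89662452e-01]
1165 [ 0.50600962 -0.26283937  0.17088844]
((503.9720153808594, -263.4804992675781), (51.07484817504883, 11.821273803710938), 10.386102676391602) [[477.79998779296875, -262.29998779296875], [479.8999938964844, -273.8999938964844], [530.2000122070312, -264.70001220703125], [528.0, -253.10000610351562]] 0.17099777022019408
```

View pics/wrist2.png

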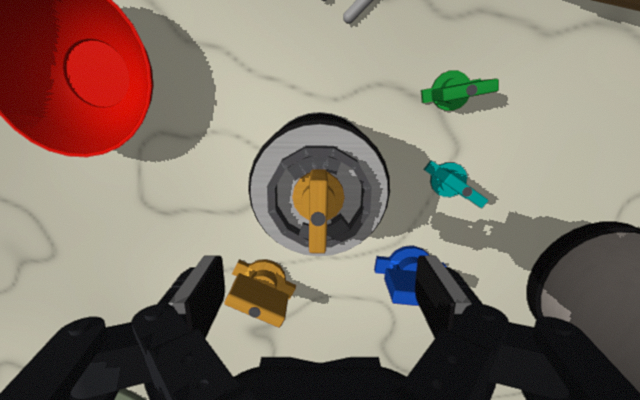

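The wrist view shows the bar vertical at (318,210), midway between the fingers and square to the jaws. All three cameras put it at about (0.505,-0.264) with its top at 0.171. I descend and grip.

```bash
python3 -m handwheel '[{"offset":[0,0,15],"rot":[0,0,0],"claw":1},{"offset":[0,0,15],"rot":[0,0,0],"claw":1},{"offset":[0,0,15],"rot":[0,0,0],"claw":1},{"offset":[0,0,15],"rot":[0,0,0],"claw":1},{"offset":[0,0,15],"rot":[0,0,0],"claw":1},{"offset":[0,0,10],"rot":[0,0,0],"claw":1},{"offset":[0,0,5],"rot":[0,0,0],"claw":1},{"offset":[0,0,0],"rot":[0,0,0],"claw":1}]' 60
python3 -m handwheel '[{"offset":[0,0,0],"rot":[0,0,0],"claw":-1},{"offset":[0,0,0],"rot":[0,0,0],"claw":-1},{"offset":[0,0,0],"rot":[0,0,0],"claw":-1},{"offset":[0,0,0],"rot":[0,0,0],"claw":-1},{"offset":[0,0,0],"rot":[0,0,0],"claw":-1},{"offset":[0,0,0],"rot":[0,0,0],"claw":-1},{"offset":[0,0,0],"rot":[0,0,0],"claw":-1},{"offset":[0,0,0],"rot":[0,0,0],"claw":-1}]' 60
```

```text
clock: 4.7
position: [0.5048, -0.264, 0.16]
tool_rot: [-3.141, 0.001, 0.193]
force: [0.0, -0.5, 0.2]
grip_width: 0.0851
clock: 5.5
position: [0.505, -0.264, 0.1604]
tool_rot: [-3.142, -0.0, 0.192]
force: [-1.3, 1.0, 4.4]
grip_width: 0.0105
```

```bash
python3 -m handwheel '[{"offset":[0,0,0],"rot":[0,0,4],"claw":-1},{"offset":[0,0,0],"rot":[0,0,4],"claw":-1},{"offset":[0,0,0],"rot":[0,0,4],"claw":-1},{"offset":[0,0,0],"rot":[0,0,4],"claw":-1},{"offset":[0,0,0],"rot":[0,0,4],"claw":-1},{"offset":[0,0,0],"rot":[0,0,4],"claw":-1}]' 60
python3 -m handwheel '[{"offset":[0,0,0],"rot":[0,0,4],"claw":-1},{"offset":[0,0,0],"rot":[0,0,4],"claw":-1},{"offset":[0,0,0],"rot":[0,0,4],"claw":-1},{"offset":[0,0,0],"rot":[0,0,4],"claw":-1},{"offset":[0,0,0],"rot":[0,0,4],"claw":-1},{"offset":[0,0,0],"rot":[0,0,4],"claw":-1}]'; python3 -c "
from h import *
s=status.observe();print(s['qpos'].round(2),s['moment'].round(2))"
```

```text
clock: 6.1
position: [0.5053, -0.2642, 0.1604]
tool_rot: [3.141, -0.001, -0.23]
force: [1.5, -0.5, 0.6]
grip_width: 0.0109
clock: 6.7
position: [0.5052, -0.2643, 0.1604]
tool_rot: [3.141, -0.001, -0.649]
force: [1.5, -0.6, 0.5]
grip_width: 0.0112
[ 0.01  0.61  0.53  1.85 -0.42  0.79 -1.46] [-0.26 -0.25 -0.01]
```

```bash
python3 -m handwheel '[{"offset":[0,0,0],"rot":[0,0,4],"claw":-1},{"offset":[0,0,0],"rot":[0,0,4],"claw":-1},{"offset":[0,0,0],"rot":[0,0,4],"claw":-1},{"offset":[0,0,0],"rot":[0,0,4],"claw":-1},{"offset":[0,0,0],"rot":[0,0,4],"claw":-1},{"offset":[0,0,0],"rot":[0,0,4],"claw":-1},{"offset":[0,0,0],"rot":[0,0,0],"claw":-1},{"offset":[0,0,0],"rot":[0,0,0],"claw":-1}]'
python3 - <<'E'
from h import *
s=status.observe();print(s['qpos'].round(2),s['moment'].round(2))
for n in ["scene","side"]:
    f=imaging.grab_frame(n); x0,y0=(258,240) if n=="scene" else (250,240)
    c=f["color"][y0-60:y0+60,x0-80:x0+80,::-1]; cv2.imwrite(f"pics/{n}3.png",cv2.resize(c,None,fx=5,fy=5,interpolation=cv2.INTER_CUBIC))
E
```

```text
clock: 7.5
position: [0.5051, -0.2642, 0.1604]
tool_rot: [3.141, -0.001, -1.063]
force: [0.6, -1.6, 2.1]
grip_width: 0.0111
[-0.06  0.65  0.64  1.85 -0.52  0.82 -1.78] [-0.48 -0.07 -0.03]
```

View pics/side3.png

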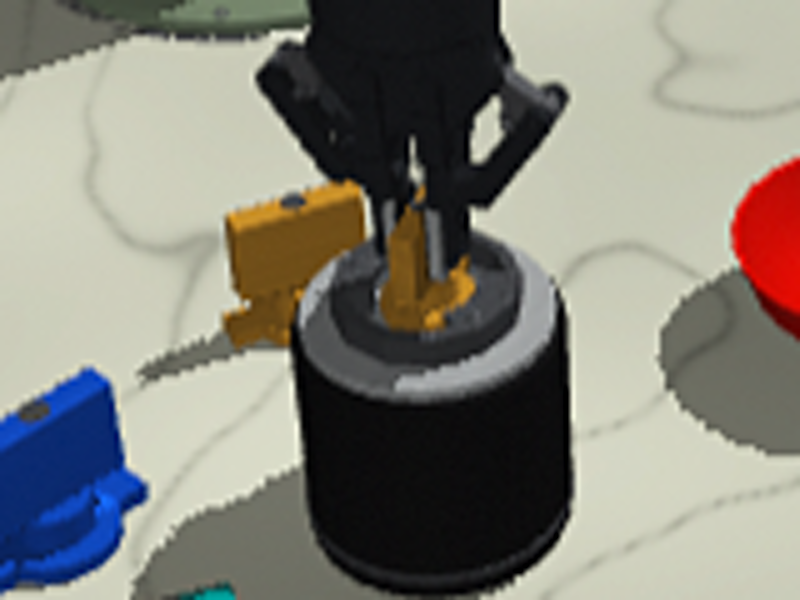

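View pics/scene3.png

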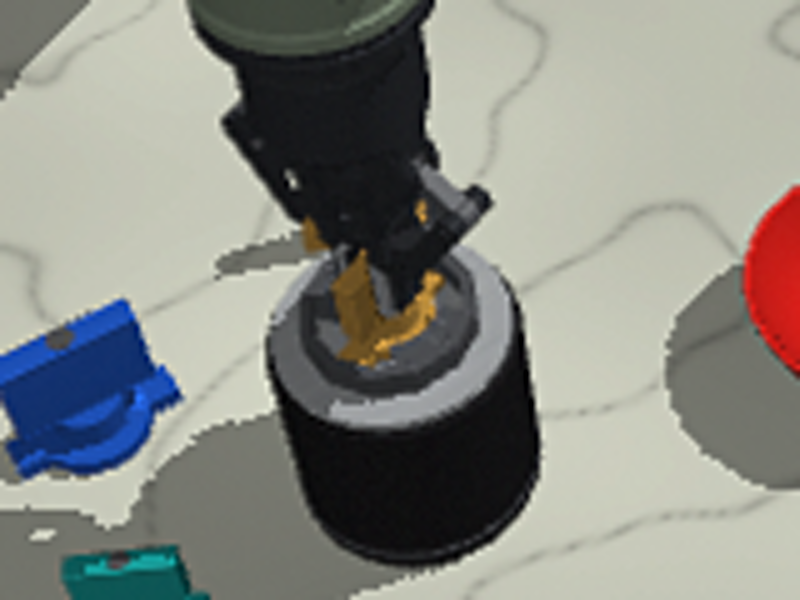

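In both crops the nut has turned with the gripper by 72°, and it is still down inside the collar. I lift gently and watch the force.

```bash
python3 -m handwheel '[{"offset":[0,0,-2],"rot":[0,0,0],"claw":-1},{"offset":[0,0,-3],"rot":[0,0,0],"claw":-1},{"offset":[0,0,-3],"rot":[0,0,0],"claw":-1}]'
python3 -m handwheel '[{"offset":[0,0,-10],"rot":[0,0,0],"claw":-1},{"offset":[0,0,-15],"rot":[0,0,0],"claw":-1},{"offset":[0,0,-15],"rot":[0,0,0],"claw":-1},{"offset":[0,0,-12],"rot":[0,0,0],"claw":-1},{"offset":[0,0,0],"rot":[0,0,0],"claw":-1}]'
python3 - <<'E'
from h import *
s=status.observe();print(s['qpos'].round(2),s['force'])
f=imaging.grab_frame("side"); cv2.imwrite("pics/side4.png",f["color"][:,:,::-1])
R=cv2.Rodrigues  # tool axes
from scipy.spatial.transform import Rotation as Ro
M=Ro.from_euler("xyz",s["tool_rot"]).as_matrix()
d=np.array([.5585,-.016,s["position"][2]])-s["position"]; print("to bowl, tool mm",(M.T@d*1000).round(1))
W=cloud(f); m=brass(f)&(W[...,2]>.15); p=W[m]; print(p.min(0),p.max(0))
E
```

```text
clock: 7.9
position: [0.5048, -0.2639, 0.1684]
tool_rot: [3.141, 0.001, -1.064]
force: [-0.1, 0.1, -2.0]
grip_width: 0.011
clock: 8.4
position: [0.5057, -0.2644, 0.2223]
tool_rot: [-3.14, -0.002, -1.065]
force: [0.5, -0.5, -2.6]
grip_width: 0.0113
[-0.11  0.57  0.71  1.8  -0.45  0.94 -1.84] [ 0.50150323 -0.4818548  -2.64021646]
to bowl, tool mm [-191.6 -166.6   -0. ]
[-0.68084083 -0.32690243  0.15000655] [0.85040655 1.60486399 0.43456632]
```

View pics/side4.png

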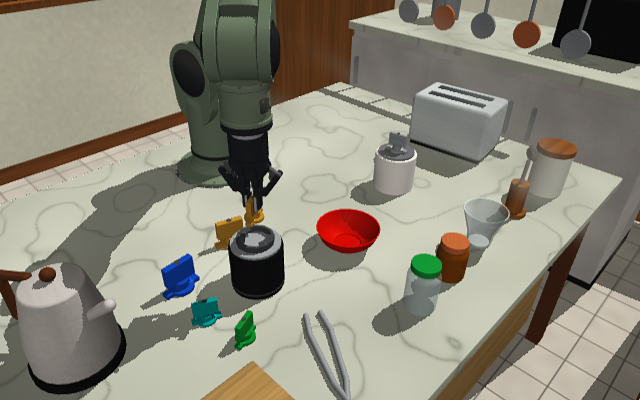

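The nut hangs free in the gripper at side-view (253,208), and the empty grinder is below it at (256,262). I carry it to the bowl.

```bash
python3 -m handwheel '[{"offset":[-12,-10,0],"rot":[0,0,0],"claw":-1},{"offset":[-18,-16,0],"rot":[0,0,0],"claw":-1},{"offset":[-18,-16,0],"rot":[0,0,0],"claw":-1},{"offset":[-18,-16,0],"rot":[0,0,0],"claw":-1},{"offset":[-18,-16,0],"rot":[0,0,0],"claw":-1},{"offset":[-18,-16,0],"rot":[0,0,0],"claw":-1},{"offset":[-18,-16,0],"rot":[0,0,0],"claw":-1},{"offset":[-18,-16,0],"rot":[0,0,0],"claw":-1},{"offset":[-18,-15,0],"rot":[0,0,0],"claw":-1},{"offset":[-18,-15,0],"rot":[0,0,0],"claw":-1},{"offset":[-18,-15,0],"rot":[0,0,0],"claw":-1},{"offset":[0,0,0],"rot":[0,0,0],"claw":-1}]'
python3 - <<'E'
from h import *
s=status.observe();print(s['qpos'].round(2),s['force'])
f=imaging.grab_frame("wrist"); cv2.imwrite("pics/wrist5.png",f["color"][:,:,::-1])
f=imaging.grab_frame("side"); cv2.imwrite("pics/side5.png",f["color"][100:300,200:500,::-1])
E
```

```text
clock: 9.65
position: [0.5582, -0.0117, 0.2194]
tool_rot: [3.141, 0.001, -1.061]
force: [0.9, 0.0, -2.3]
grip_width: 0.0117
[-0.59  0.56  0.73  1.84 -0.46  0.92 -2.28] [ 0.93802095  0.01933922 -2.26725756]
```

View pics/wrist5.png

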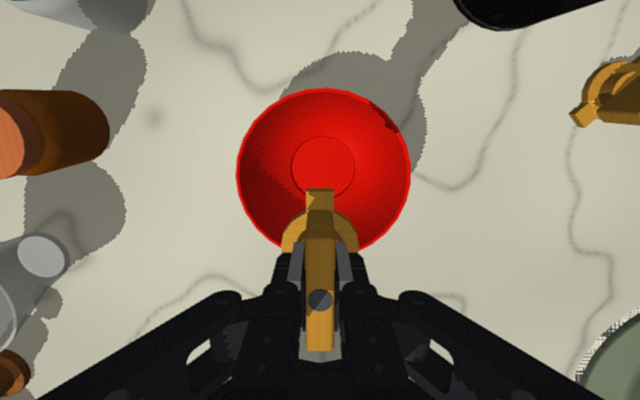

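View pics/side5.png

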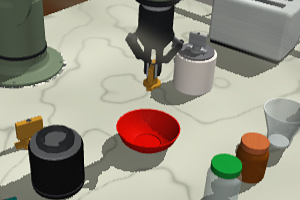

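The nut is held centrally in the wrist view at (320,230), and the bowl lies ahead of it at (323,170). I check the chopper clearance before descending.

Run:
```python
from h import *
f=imaging.grab_frame("side"); W=cloud(f)
sub=W[130:200,370:420].reshape(-1,3); sub=sub[(sub[:,1]>.08)&(sub[:,1]<.4)&(sub[:,0]<.75)&(sub[:,0]>.3)]
for lo,hi in((.112,.122),(.15,.176)):
    p=sub[(sub[:,2]>lo)&(sub[:,2]<hi)]; print(len(p),p.min(0),p.max(0))
print(status.observe()["position"])
```

```text
422 [0.41517088 0.23431705 0.11202046] [0.52471009 0.3503082  0.12198239]
162 [0.43957025 0.28044615 0.15041758] [0.49394995 0.30699527 0.17574879]
[ 0.55768343 -0.01558895  0.21999182]
```

```bash
python3 -m handwheel '[{"offset":[0,0,20],"rot":[0,0,0],"claw":-1},{"offset":[0,0,25],"rot":[0,0,0],"claw":-1},{"offset":[0,0,25],"rot":[0,0,0],"claw":-1},{"offset":[0,0,25],"rot":[0,0,0],"claw":-1},{"offset":[0,0,20],"rot":[0,0,0],"claw":-1},{"offset":[0,0,20],"rot":[0,0,0],"claw":-1},{"offset":[0,0,15],"rot":[0,0,0],"claw":-1},{"offset":[0,0,10],"rot":[0,0,0],"claw":-1},{"offset":[0,0,4],"rot":[0,0,0],"claw":-1},{"offset":[0,0,0],"rot":[0,0,0],"claw":-1},{"offset":[0,0,0],"rot":[0,0,0],"claw":-1}]'
python3 -m handwheel '[{"offset":[0,0,1],"rot":[0,0,0],"claw":-1},{"offset":[0,0,1],"rot":[0,0,0],"claw":-1},{"offset":[0,0,0],"rot":[0,0,0],"claw":-1}]'
```

```text
clock: 10.9
position: [0.5583, -0.0152, 0.0569]
tool_rot: [-3.141, -0.0, -1.065]
force: [0.1, 0.1, -1.8]
grip_width: 0.0112
clock: 11.2
position: [0.558, -0.015, 0.0544]
tool_rot: [-3.141, -0.0, -1.065]
force: [-1.0, 0.2, -1.6]
grip_width: 0.011
```

```bash
python3 -m handwheel '[{"offset":[0,0,1],"rot":[0,0,0],"claw":-1},{"offset":[0,0,1],"rot":[0,0,0],"claw":-1},{"offset":[0,0,1],"rot":[0,0,0],"claw":-1},{"offset":[0,0,0],"rot":[0,0,0],"claw":-1}]'
python3 - <<'E'
from h import *
f=imaging.grab_frame("side"); cv2.imwrite("pics/side6.png",cv2.resize(f["color"][150:300,250:450,::-1],None,fx=4,fy=4))
E
```

```text
clock: 11.6
position: [0.5579, -0.0151, 0.0511]
tool_rot: [3.141, 0.0, -1.065]
force: [0.3, 0.2, -1.5]
grip_width: 0.0107
```

View pics/side6.png

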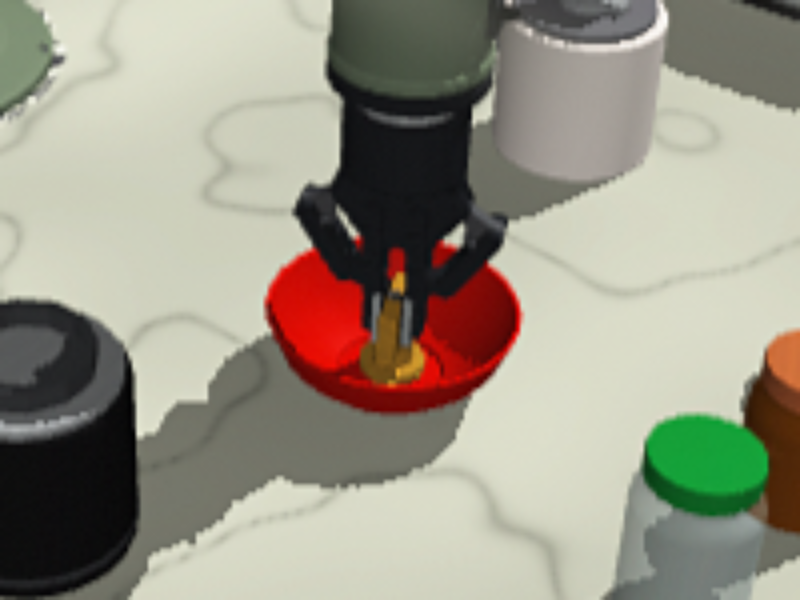

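The side view shows the nut just above the bowl floor, centred at crop (392,355). I lower a few mm more until it touches.

```bash
python3 -m handwheel '[{"offset":[0,0,1],"rot":[0,0,0],"claw":-1},{"offset":[0,0,1],"rot":[0,0,0],"claw":-1},{"offset":[0,0,0],"rot":[0,0,0],"claw":-1}]'
python3 -m handwheel '[{"offset":[0,0,1],"rot":[0,0,0],"claw":-1},{"offset":[0,0,0],"rot":[0,0,0],"claw":-1}]'
```

```text
clock: 11.95
position: [0.5579, -0.0151, 0.0492]
tool_rot: [3.141, 0.0, -1.065]
force: [0.2, -0.0, -2.0]
grip_width: 0.011
clock: 12.15
position: [0.5579, -0.0151, 0.0482]
tool_rot: [3.141, 0.0, -1.065]
force: [0.4, -0.3, -1.4]
grip_width: 0.011
```

```bash
python3 -m handwheel '[{"offset":[0,0,0],"rot":[0,0,0],"claw":-0.6},{"offset":[0,0,0],"rot":[0,0,0],"claw":-0.4},{"offset":[0,0,0],"rot":[0,0,0],"claw":-0.4},{"offset":[0,0,0],"rot":[0,0,0],"claw":-0.4},{"offset":[0,0,0],"rot":[0,0,0],"claw":-0.4}]'
python3 -c "
from h import *
f=imaging.grab_frame('side'); cv2.imwrite('pics/side7.png',cv2.resize(f['color'][150:300,250:450,::-1],None,fx=4,fy=4))"
```

```text
clock: 12.65
position: [0.558, -0.0151, 0.0483]
tool_rot: [-3.141, 0.0, -1.065]
force: [-0.6, -0.1, -0.6]
grip_width: 0.0257
```

View pics/side7.png

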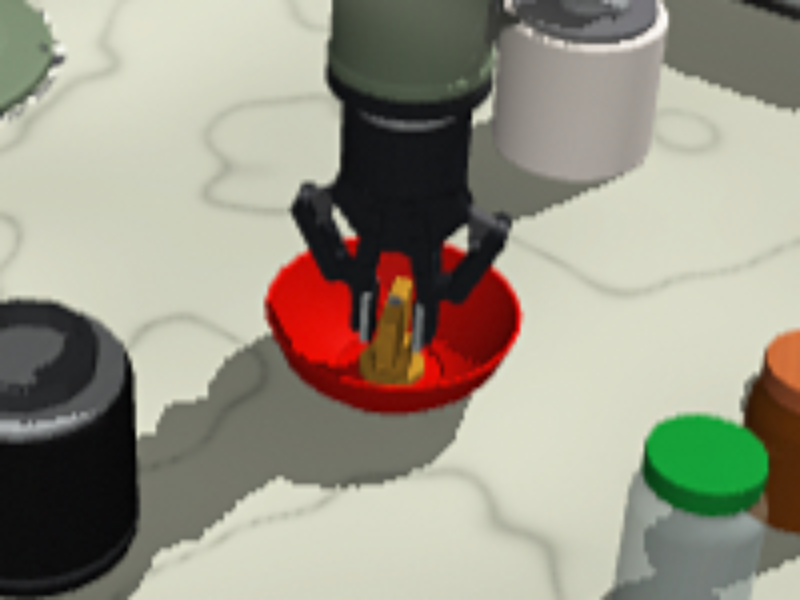

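The jaws are clear on both sides and the nut stands in the bowl at crop (393,350). I retreat straight up.

```bash
python3 -m handwheel '[{"offset":[0,0,-5],"rot":[0,0,0],"claw":-0.4},{"offset":[0,0,-10],"rot":[0,0,0],"claw":-0.4},{"offset":[0,0,-20],"rot":[0,0,0],"claw":-0.4},{"offset":[0,0,-20],"rot":[0,0,0],"claw":-0.4},{"offset":[0,0,-25],"rot":[0,0,0],"claw":-0.4},{"offset":[0,0,-25],"rot":[0,0,0],"claw":-0.4},{"offset":[0,0,-25],"rot":[0,0,0],"claw":-0.4},{"offset":[0,0,-20],"rot":[0,0,0],"claw":-0.4},{"offset":[0,0,0],"rot":[0,0,0],"claw":-0.4},{"offset":[0,0,0],"rot":[0,0,0],"claw":-0.4}]'
python3 - <<'E'
from h import *
f=imaging.grab_frame("side"); cv2.imwrite("pics/side8.png",cv2.resize(f["color"][150:300,250:450,::-1],None,fx=4,fy=4))
W=cloud(f); h=hsv(f).astype(int)
r=imaging.regions_of("bowl","side")[0]["region"]; red=((h[...,0]<5)|(h[...,0]>175))&(h[...,1]>180)&r
b=W[red]; rim=b[b[:,2]>.05]; print(rim[:,2].max(),cv2.minEnclosingCircle((rim[:,:2]*1000).astype(np.float32)))
m=brass(f); m[:,:300]=0; m[:,400:]=0; m[:200]=0; m[270:]=0; p=W[m]; print(len(p),p.min(0),p.max(0),p.mean(0))
print(status.observe()["position"],status.observe()["force"])
E
```

```text
clock: 13.7
position: [0.558, -0.0149, 0.1988]
tool_rot: [-3.141, 0.0, -1.065]
force: [0.1, 0.8, -0.6]
grip_width: 0.0256
0.05975406972138009 ((557.2763061523438, -16.702960968017578), 80.6393051147461)
241 [ 0.54105278 -0.04109193  0.0070802 ] [0.58027378 0.01465865 0.06426642] [ 0.56440816 -0.02034766  0.03314185]
[ 0.55761795 -0.01502086  0.19790502] [ 0.56967028  0.83295402 -0.02265468]
```

View pics/side8.png

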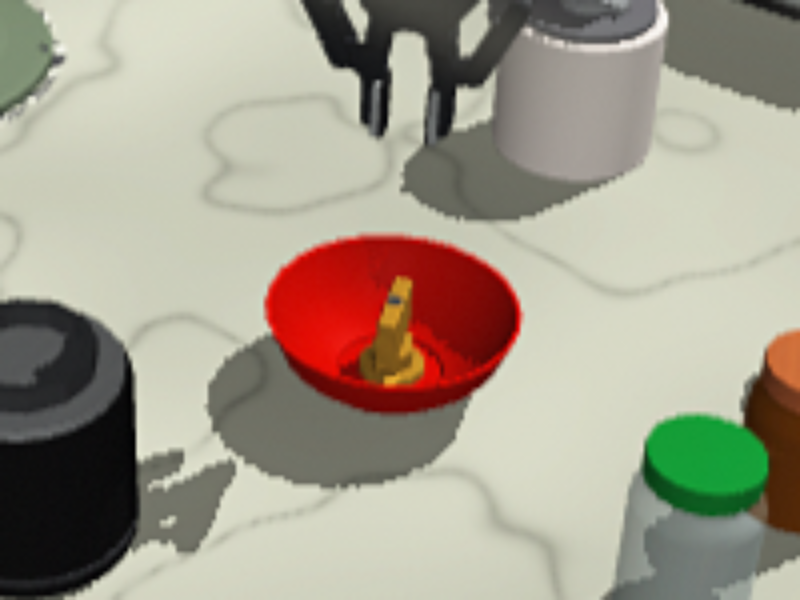

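The nut stands upright in the middle of the bowl at crop (393,350). The bowl is level and the gripper is clear, so I hand the job in.

```bash
python3 -c "
from workcell import bot
print(bot.job_done())"
```

```text
the job is handed in; nothing more can be done
None
```

I turned the brass burr nut 72° clockwise on the grinder, lifted it off, put it in the red bowl and handed the job in at about 14 s of the 42 s allowed.

- **On the way:** The nut turned with the gripper and stayed down in its seat. It then lifted off with only its own weight on the wrist.
- **Final picture:** The nut stands released near the middle of the bowl, with its top at about 64 mm and its underside at about 6 mm. The bowl is upright with its rim centre within about 2 mm of where it was first measured. The gripper hangs clear about 15 cm above.
- **Forces:** Wrist force readings stayed below about 5 N at the ends of the moves.
- **Steel nut:** The arm stayed well away from the white chopper, and the steel nut was not touched.
- **Checks:** None failed. Bowl rim heights read 3 to 5 mm above the stated 55 mm, which I put down to calibration and depth error. The gripper measured the bar at about 11 mm where the text gives 12 mm. The hand-in reports no verdict, so I have no outside confirmation.

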